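# Open the clay press and push the lump out

## Robot

A 7-joint arm with a two-finger parallel gripper is mounted at the origin on a cart in front of the work surface, level with it; the furniture and walls round the work are solid. World frame = base frame: x ahead of the robot, y to its left, z up, the work surface at z = 0. Lengths are in mm, angles in rad, forces in N, time in s.
With the tool pointing down it reaches from about 425 to 1025 mm from the base axis. Payload 9.4 kg.
Tool frame: the origin (TCP) lies between the finger pads; the fingertips stand 22 mm ahead of it and the grasp point (between the pads) lies 3 mm ahead of it (env.finger_overhang is the distance from the TCP to the fingertips, in mm); z points along the fingers, y is the direction in which the jaws open and shut (so a half turn about z gives the same grasp; the last joint's range is limited). The gripper opens to 85 mm and grips with 20 to 120 N. Pads are 22 mm wide; open, the fingers measure 114 mm over their backs; the gripper's body (76 mm by 85 mm) begins 54 mm behind the grasp point. The pads swing forward as they close: fully open they stand 13 mm farther back than shut.
Start: joints at [-1.314, 0.599, -0.003, 1.599, 0.002, 0.943, -0.08], TCP at [237.539, 684.981, 253.275] pointing down, gripper open.
Joint ranges: [-2.57, 2.57], [-0.35, 1.97], [-1.29, 1.29], [0.11, 2.56], [-1.05, 4.19], [0.11, 1.86], [-2.63, 2.63]. Speed limits (rad/s): [2.22, 2.22, 3.01, 3.01, 3.14, 3.14, 3.14].

## Interface

Orientations are given as a unit quaternion [x, y, z, w].
In Python, from station import env, imaging gives the robot as it stands. The module is installed in compiled form; this text tells all that it offers.
- The arm moves only by the shell command python3 -m jog 'ROWS' [FORCE]. ROWS is JSON, a list of rows, each a list of 5 numbers: the gripper command: -1 is fully open, 1 is shut, values between are in proportion, then the shift along the world's x, y, z in mm, then the turn about the world's z in degrees. In form: [[gripper, x, y, z, roll], ...]. A call has 1 to 10 rows; each row is the pose to reach, as a shift and turn from the pose commanded when the call began; what a row does not reach only later rows make up. A row lasts 1/8 s, in which the tool goes at most 62.5 mm and 10.7 degrees, less where a joint would pass 70% of its speed; a pose out of reach is approached as far as the arm can. A call with a gripper value outside its range is refused whole. The fingers move at their own pace and stop on an object; FORCE is the grip in N (left out, the last holds). Time passes only in rows, so rows that repeat a pose let the fingers close. It gives the time, the measured TCP pose, the force and the opening at its end, in the units of the state.
- env.get_obs(): the state, without advancing time (a new reading comes with each control period).
- imaging.read_camera(name): name is "scene" or "side" or "wrist"; returns a dict with "image" (384x512x3 uint8, red, green, blue), "depth" (384x512 float32, mm along the optical axis (not along the pixel's ray), 0 where there is no reading), "intrinsics" (3x3 intrinsics, pixels), "dist_coeffs" ([k1, k2, p1, p2, k3] as OpenCV has them; the pictures are not rectified), "world_to_cam" (4x4, takes a point from world to camera coordinates); the wrist camera has in their place "hand_eye" (4x4, takes a point from camera to tool coordinates, whose origin is the TCP and whose axes are the flange's). Camera axes: x right, y up, looking along -z (the intrinsics and any distortion apply to the point x, -y, -z); pixel columns grow to the right and rows downward; lengths in mm; the calibration is good to about 2 mm. A picture is of the moment at which its call begins: read the wrist's pose just before it.
- env.finish_job(): hands the job in, once; it reports no verdict.
The state is a dict: "t": time; "q": joint angles; "joint_velocities": joint speeds; "tau": joint torques, N m; "tcp_pos": TCP position; "orientation": TCP orientation; "force": force on the tool from outside, world axes, zero at the start; "ft_torque": the same for the moment, N m; "gripper_width": opening from 0.0 (shut) to 1.0 (fully open).
Only numpy, scipy, OpenCV 4.12 (cv2) and the standard library are available. Lean on these libraries where they do the work, as an engineer would, in place of code of your own. Each camera call takes 0.05 s, during which the arm holds its last target.

## Task

Push the arm of the green bench press up past its balance point so that it swings over to its back stop and stays raised by itself. Then push the lump of clay that lay under its pad along the table straight out to the press's left (as seen from the robot) until all of it is just beyond the line of the left edge of the green foot, and leave it there, with at most 3 cm of gap between that line and the lump. Do it all with the fingertips or the outside of the fingers: the lump is slid, never lifted or tumbled, it stays put until the arm is up, and the things round about are left alone.

Things in the scene. Friction and masses are not known exactly. Their poses are not given: they have to be found in the camera images.
- press: fixed bench press with a green foot plate 130 mm (x) by 120 mm (y; left edge at y = +60 mm) by 10 mm; origin on the table under the hinge, mid-foot. Its x points away from the robot, square to the hinge pin, y to the left along the pin, z up. Cheeks and a back stop bar on the foot reach 142 mm up, within 50 mm of the origin.
- hinge (a point): middle of the hinge pin, on the press's z axis, 75 mm above the table; its axes are those of the press.
- press_arm (a joint): angle of the arm about the hinge pin: 0 lowered, 1.5 against the back stop, growing as the crossbar goes up and over, away from the robot. Lowered, the beam runs from the hinge to the robot and 25 degrees upward. Balance at about 0.68 rad: below, it falls back; above, it swings on by itself in some 2 s and stays. Needs 1 to 4 N at the crossbar. A 56 mm pad hangs under it, over the lump.
- crossbar (a point): centre of the wooden crossbar at the arm's end, a round bar 18 mm thick (22 mm at its brass ends), 90 mm long, parallel to the press's y. It is 240 mm from the hinge pin, moves on a circle about it in the press's x-z plane, and is 176 mm above the table when lowered. Push it from the robot's side.
- clay_lump: brown roundish lump of clay, rigid, 59 x 63 x 38 mm, 0.12 kg; origin at the centre of its underside, z up. It stands loose on the bare table under the pad, about 150 mm in front of the hinge (towards the robot), at any yaw.
- slip_cup: bystander: small grey-brown cup, 65 mm wide, 47 mm high; origin at the centre of its underside.
- wood_mallet: bystander: small wooden mallet lying down, 150 x 93 x 35 mm; origin at the centre of its underside.
- cork_block: bystander: cork sanding block, 58 x 55 x 22 mm; origin at the centre of its underside.
- teapot_lid: bystander: dark brown teapot lid with a knob, 80 mm wide, 34 mm high; origin at the centre of its underside.
- calipers: bystander: grey bow calipers lying flat, 76 x 125 x 8 mm; origin at the centre of the underside.
Not all that is in view belongs to the job. Leave any purple or yellow look-alike of the clay_lump alone.

How it is judged (in metres and radians):
On the way, in this order (a step that is already met when the one before it is completed fails the run):
1. the arm stands raised against its back stop (value of joint press_arm above 1.4 rad), for 0.2 s.
2. the lump is pushed out past the line of the foot's left edge (y of clay_lump in the frame of press above 0.089 m), for 0.2 s.
At the end, for the whole second after the job is handed in: The arm rests raised against its back stop (over 1.4 rad); the lump stands at rest upright on the table (within 0.3 rad), its centre 89 to 130 mm left of the press's middle (wholly past the foot's left edge at 60 mm, but not far) and 90 to 215 mm in front of the hinge (straight out) (value of joint press_arm above 1.4 rad and velocity of joint press_arm between -0.05 and 0.05 rad/s and y of clay_lump in the frame of press between 0.089 and 0.13 m and x of clay_lump in the frame of press between -0.215 and -0.09 m and linear speed of clay_lump below 0.01 m/s and height (world z) of clay_lump between -0.01 and 0.012 m and angle between clay_lump's own z axis and vertical below 0.3 rad); the robot touches nothing.
It fails at once if the lump is lifted off the table (its underside's centre over 20 mm up) (height (world z) of clay_lump above 0.02 m).
It fails at once if the lump is tumbled (over 0.8 rad) (angle between clay_lump's own z axis and vertical above 0.8 rad).
It fails at once if the lump is moved more than 25 mm while the arm is not yet up (joint under 1.2 rad) (distance of clay_lump from where it was at the start of the episode above 0.025 m and value of joint press_arm below 1.2 rad).
It fails at once if a bystander is moved more than 20 mm (distance of any of slip_cup, wood_mallet, cork_block, teapot_lid, calipers from where it was at the start of the episode above 0.02 m).
It also fails if it takes over 59 s, if anything falls off the work surface, if the arm or the gripper's body presses on something with over 40 N, if the wrist force passes 120 N, or if a joint passes its speed limit or range.

## Working session

There is one attempt and no reset: what is moved stays moved. The work goes in short steps, Python scripts to look and compute and a shell command to move; the robot and the scene stay as the last step left them, time stands still between calls to the robot, and variables do not carry over. Pictures are saved under pics/ and viewed, and the job is handed in when it is done.

```bash
mkdir -p pics; cat > h.py <<'E'
import numpy as np, cv2
from station import env, imaging
def cam(n):
    d=imaging.read_camera(n); return d
def save(d,name):
    cv2.imwrite('pics/'+name+'.png',d['image'][:,:,::-1])
def rays(d,uv):
    uv=np.asarray(uv,float).reshape(-1,1,2)
    p=cv2.undistortPoints(uv,d['intrinsics'],np.array(d['dist_coeffs'],float)).reshape(-1,2)
    r=np.c_[p[:,0],-p[:,1],-np.ones(len(p))]
    if 'world_to_cam' in d: T=np.linalg.inv(d['world_to_cam'])
    else: T=d['T']
    return T[:3,3], r@T[:3,:3].T
def onplane(d,uv,z):
    o,r=rays(d,uv); s=(z-o[2])/r[:,2]; return o+r*s[:,None]
def depthpts(d,uv):
    uv=np.asarray(uv).reshape(-1,2)
    z=d['depth'][uv[:,1].astype(int),uv[:,0].astype(int)]
    o,r=rays(d,uv); return o+r*z[:,None]
E
python3 - <<'E'
from h import *
o=env.get_obs(); print(o)
for n in ['scene','side','wrist']:
    d=cam(n); save(d,n+'0'); print(n,d.get('world_to_cam',d.get('hand_eye')),d['intrinsics'],d['dist_coeffs'])
    
E
```

```text
{'t': 0.0, 'q': array([-1.31368997,  0.60016025, -0.00252784,  1.60014342,  0.00181573,
        0.9429106 , -0.07981601]), 'joint_velocities': array([-0.00208218,  0.0006764 , -0.00157237, -0.00114245, -0.00113609,
        0.0002647 ,  0.00091802]), 'tau': array([-5.55420030e-06, -7.76454306e+01,  1.56441651e+00, -2.58006155e+01,
        1.21879412e-02,  8.92872806e-03,  8.18537877e-07]), 'tcp_pos': array([237.41931046, 684.54801379, 252.38695322]), 'orientation': array([ 1.66110055e-01,  9.86106888e-01, -8.08364282e-04, -5.04686097e-05]), 'force': array([ 0.9451678 ,  0.4284029 , -0.49680648]), 'ft_torque': array([-0.02130506, -0.00112617, -0.00510109]), 'gripper_width': 0.9988167682138274}
scene [[ 6.46280671e-01 -7.63093945e-01  2.98751234e-03 -2.85045417e+02]
 [ 4.95352292e-01  4.22496101e-01  7.59027767e-01 -3.72673647e+02]
 [-5.80471705e-01 -4.89065104e-01  6.51051398e-01 -1.09279116e+03]
 [ 0.00000000e+00  0.00000000e+00  0.00000000e+00  1.00000000e+00]] [[425.71765348   0.         257.96816377]
 [  0.         425.71765348 186.44579662]
 [  0.           0.           1.        
[... 276 characters left out ...]
00  0.00000000e+00  0.00000000e+00  1.00000000e+00]] [[420.83107573   0.         246.02492855]
 [  0.         420.83107573 197.29361187]
 [  0.           0.           1.        ]] [0.02963154 0.         0.         0.         0.        ]
wrist [[-1.05157439e-04  9.52849485e-01  3.03443318e-01  7.83664562e+01]
 [ 9.99999755e-01  3.10289306e-04 -6.27799595e-04  1.15671170e+00]
 [-6.92353737e-04  3.03443177e-01 -9.52849284e-01 -1.21592655e+02]
 [ 0.00000000e+00  0.00000000e+00  0.00000000e+00  1.00000000e+00]] [[311.53564239   0.         253.08732676]
 [  0.         311.53564239 193.72582478]
 [  0.           0.           1.        ]] [-0.02650198  0.          0.          0.          0.        ]
```

View pics/scene0.png

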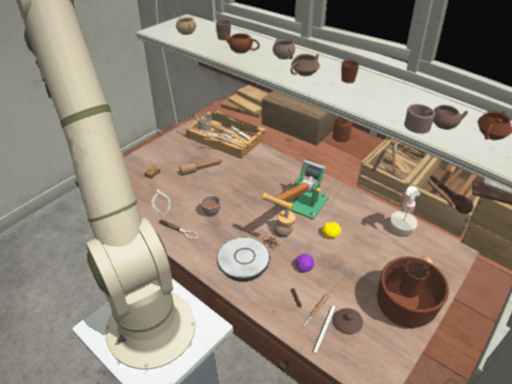

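View pics/side0.png

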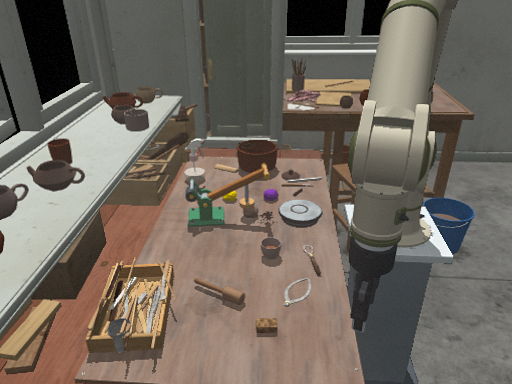

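View pics/wrist0.png

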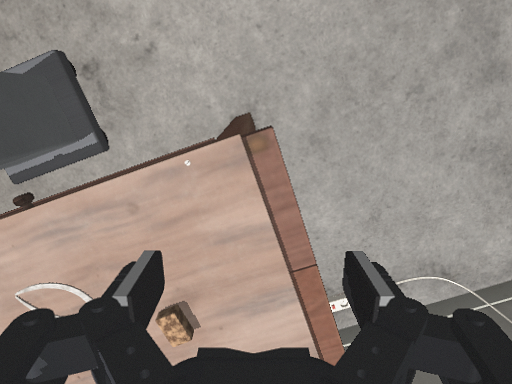

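Scene view: the press has its green foot at about (310,200), the crossbar at (278,202) and the brown lump under the pad at (285,227). The yellow ball (332,230) and purple ball (305,262) are look-alikes. Side view: foot (207,217), crossbar (266,170), lump (249,210). Next I'll enlarge and measure.

```bash
python3 - <<'E'
from h import *
ims=[]
for n,(u,v,w,hh) in {'scene':(225,150,140,130),'side':(170,140,150,100)}.items():
    d=cam(n); im=d['image'][:,:,::-1]
    c=cv2.resize(im[v:v+hh,u:u+w],None,fx=5,fy=5,interpolation=cv2.INTER_CUBIC)
    cv2.imwrite(f'pics/crop_{n}.png',c[:600,:800])
    hsv=cv2.cvtColor(d['image'],cv2.COLOR_RGB2HSV)
    m=((hsv[:,:,0]>60)&(hsv[:,:,0]<90)&(hsv[:,:,1]>110)&(hsv[:,:,2]>40))
    ys,xs=np.nonzero(m); P=depthpts(d,np.c_[xs,ys]); 
    k=(abs(P[:,2]-10)<6)
    print(n,len(P),k.sum(),P[k].min(0),P[k].max(0))
    Q=P[k][:,:2].astype(np.float32)
    print(cv2.minAreaRect(Q), cv2.boxPoints(cv2.minAreaRect(Q)))
    # wood orange
    m=((hsv[:,:,0]>8)&(hsv[:,:,0]<20)&(hsv[:,:,1]>170)&(hsv[:,:,2]>100))
    ys,xs=np.nonzero(m); P=depthpts(d,np.c_[xs,ys]); k=(P[:,2]>100)&(P[:,0]>300)&(P[:,0]<800)&(abs(P[:,1])<250)
    print('wood',k.sum(),P[k].min(0),P[k].max(0))
    np.save('/tmp/wood_'+n,P[k])
E
```

```text
scene 575 437 [597.05405419 -91.72465523   4.09289196] [728.24874166   5.67262597  15.95297977]
((660.7718505859375, -36.81438064575195), (125.25980377197266, 92.58646392822266), 9.53275203704834) [[591.3401     -1.5326319]
 [606.67346   -92.840576 ]
 [730.2036    -72.09613  ]
 [714.87024    19.211815 ]]Traceback (most recent call last):
  File "<stdin>", line 16, in <module>
  File "h.py", line 19, in depthpts
    o,r=rays(d,uv); return o+r*z[:,None]
        ~~~~^^^^^^
  File "h.py", line 9, in rays
    p=cv2.undistortPoints(uv,d['intrinsics'],np.array(d['dist_coeffs'],float)).reshape(-1,2)
      ~~~~~~~~~~~~~~~~~~~^^^^^^^^^^^^^^^^^^^^^^^^^^^^^^^^^^^^^^^^^^^^^^^^^^^^^
cv2.error: OpenCV(4.12.0) /io/opencv/modules/calib3d/src/undistort.dispatch.cpp:347: error: (-215:Assertion failed) CV_IS_MAT(_src) && CV_IS_MAT(_dst) && (_src->rows == 1 || _src->cols == 1) && (_dst->rows == 1 || _dst->cols == 1) && _src->cols + _src->rows - 1 == _dst->rows + _dst->cols - 1 && (CV_MAT_TYPE(_src->type) == CV_32FC2 || CV_MAT_TYPE(_src->type) == CV_64FC2) && (CV_MAT_TYPE(_dst->type) == CV_32FC2 || CV_MAT_TYPE(_dst->type) == CV_64FC2) in function 'cvUndistortPointsInternal'
```

View pics/crop_scene.png

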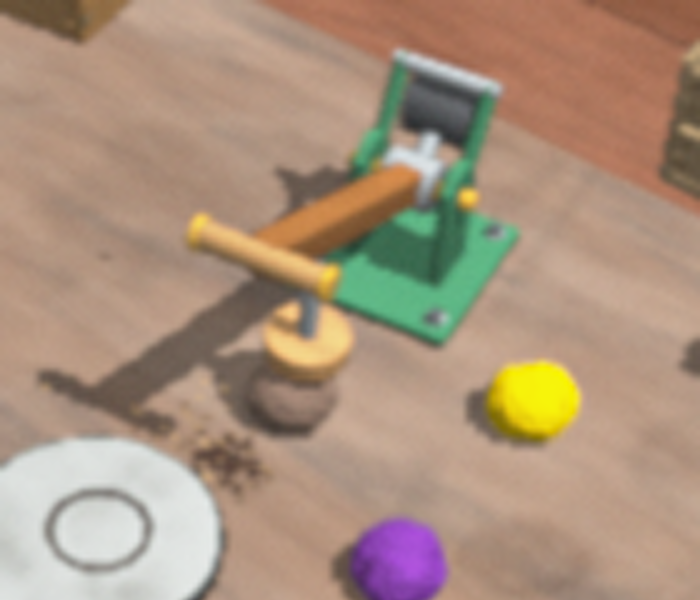

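```bash
python3 - <<'E'
from h import *
for n,(u,v,w,hh) in {'side':(170,140,150,100)}.items():
    d=cam(n); im=d['image'][:,:,::-1]
    c=cv2.resize(im[v:v+hh,u:u+w],None,fx=5,fy=5,interpolation=cv2.INTER_CUBIC)
    cv2.imwrite(f'pics/crop_{n}.png',c[:600,:800])
    hsv=cv2.cvtColor(d['image'],cv2.COLOR_RGB2HSV)
    m=((hsv[:,:,0]>60)&(hsv[:,:,0]<90)&(hsv[:,:,1]>110)&(hsv[:,:,2]>40))
    ys,xs=np.nonzero(m); P=depthpts(d,np.c_[xs,ys]); 
    k=(abs(P[:,2]-10)<6)
    Q=P[k][:,:2].astype(np.float32)
    print(cv2.minAreaRect(Q), cv2.boxPoints(cv2.minAreaRect(Q)))
    print(hsv[165:175,255:275:3].reshape(-1,3)[::4])
d=cam('scene');hsv=cv2.cvtColor(d['image'],cv2.COLOR_RGB2HSV);print(hsv[185:205:3,265:300:4].reshape(-1,3)[::3])
E
```

```text
((664.6588134765625, -36.133522033691406), (123.29179382324219, 93.89192962646484), 8.38973331451416) [[596.82294     1.3155594]
 [610.5223    -91.57159  ]
 [732.4947    -73.5826   ]
 [718.79535    19.304543 ]]
[[ 10 115  60]
 [ 15 131  76]
 [  8 100  64]
 [  9  91  59]
 [ 17 129  89]
 [  6  96  53]
 [ 15 131 201]
 [ 10 104  59]
 [ 16 123 154]
 [ 14 160 159]
 [ 10  85  69]
 [ 14 143 112]
 [ 16  58  83]
 [ 16 122 200]
 [ 13 153 163]
 [ 19 153 223]
 [ 13 131  80]
 [ 11  79  87]]
[[ 11  70 171]
 [ 13  68 177]
 [ 12  63 105]
 [ 12  78 167]
 [ 13  70 176]
 [ 13  73 108]
 [ 11  76 168]
 [ 13  70 174]
 [ 14 161 203]
 [ 24 154 243]
 [ 12  74 173]
 [ 14 159 199]
 [ 17 129 191]
 [ 14 156 200]
 [ 13 154 129]
 [ 15  82 134]
 [ 18 123 232]
 [ 15 130 110]
 [ 11  57 165]
 [ 16 125 145]
 [ 18 123 222]]
```

View pics/crop_side.png

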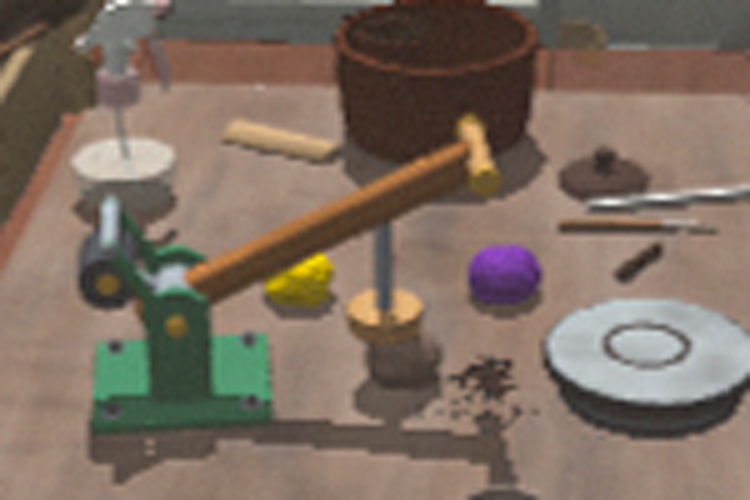

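```bash
python3 - <<'E'
from h import *
def c2p(c,o): return (np.array(c,float)+.5)/5-.5+np.array(o)
d=cam('side')
A=onplane(d,c2p([(272,402),(92,419),(97,341),(268,335)],(170,140)),10); print('side foot: FL BL BR FR\n',A.round(1))
d2=cam('scene')
B=onplane(d2,c2p([(440,338),(518,232)],(225,150)),10); print('scene FR BR\n',B.round(1))
# crossbar ends triangulate
def tri(ua,ub):
    o1,r1=rays(d2,c2p(ua,(225,150)));o2,r2=rays(d,c2p(ub,(170,140)))
    r1=r1[0]/np.linalg.norm(r1);r2=r2[0]/np.linalg.norm(r2)
    s=np.linalg.lstsq(np.c_[r1,-r2],o2-o1,rcond=None)[0]
    p,q=o1+s[0]*r1,o2+s[1]*r2; return (p+q)/2,np.linalg.norm(p-q)
print('bar left end',tri((199,230),(484,180)));print('bar right',tri((330,280),(470,125)))
print('hinge knob right scene',tri((468,198),(176,325)))
print('left tip',onplane(d,c2p([(176,325)],(170,140)),75))
# lump
for dd,n,rect in((d2,'scene',(272,220,295,240)),(d,'side',(240,207,262,222))):
    x0,y0,x1,y1=rect; ys,xs=np.mgrid[y0:y1,x0:x1]; P=depthpts(dd,np.c_[xs.ravel(),ys.ravel()])
    k=(P[:,2]>6)&(P[:,2]<42); print(n,k.sum(),P[k].min(0).round(),P[k].max(0).round(),P[k].mean(0).round())
E
```

```text
side foot: FL BL BR FR
 [[592.6   7.6  10. ]
 [717.4  38.7  10. ]
 [736.6 -70.6  10. ]
 [608.4 -87.9  10. ]]
scene FR BR
 [[610.9 -91.7  10. ]
 [732.6 -73.5  10. ]]
bar left end (array([443.507723  , -20.95265733, 178.00423527]), np.float64(1.1158161285042887))
bar right (array([ 457.03936109, -105.25435401,  180.64468394]), np.float64(0.18979229855465496))
hinge knob right scene (array([680.86837513, -50.77585643,  48.40521749]), np.float64(28.473159118949482))
left tip [[657.36086378  13.91350984  75.        ]]
scene 179 [472. -78.   6.] [523. -27.  42.] [490. -58.  24.]
side 126 [473. -55.   6.] [529. -15.  42.] [498. -32.  24.]
```

```bash
python3 - <<'E'
from h import *
d=cam('side');d2=cam('scene')
for n,dd,pts in (('scene',d2,{'cup':(210,205),'mallet':(203,167),'yellow':(332,230),'purple':(305,262),'lid':(348,321),'calip':(160,201),'cork':(152,171),'plate':(244,258),'whtool':(325,328),'loop':(178,229),'knifeend':(196,235)}),('side',d,{'cup':(271,247),'yellow':(230,196),'purple':(271,195),'plate':(300,211),'loop':(312,260)})):
    for k,p in pts.items(): print(n,k,depthpts(dd,[p])[0].round(), onplane(dd,[p],15)[0].round())
# overlay predicted press
yaw=np.deg2rad(8.8);u=np.array([np.cos(yaw),np.sin(yaw),0]);v=np.array([-u[1],u[0],0]);o=np.array([662.9,-23.3,0])
for dd,n,(cu,cv,w,hh) in((d2,'scene',(225,150,140,120)),(d,'side',(170,140,150,100))):
    T=dd['world_to_cam']; S=5
    im=cv2.resize(dd['image'][cv:cv+hh,cu:cu+w,::-1],None,fx=S,fy=S,interpolation=cv2.INTER_CUBIC)
    def pr(P):
        c=T[:3,:3]@P+T[:3,3]; q=np.array([c[0],-c[1],-c[2]])
        uv=cv2.projectPoints(q[None],np.zeros(3),np.zeros(3),dd['intrinsics'],np.array(dd['dist_coeffs']))[0].ravel()
        return (int((uv[0]-cu+.5)*S-.5),int((uv[1]-cv+.5)*S-.5))
    def line(P,c):
        P=[pr(o+a*u+b*v+np.array([0,0,z])) for a,b,z in P]
        for a,b in zip(P,P[1:]): cv2.line(im,a,b,c,1)
    line([(-65,60,10),(65,60,10),(65,-60,10),(-65,-60,10),(-65,60,10)],(255,0,255))
    line([(-65,60,0),(65,60,0)],(255,0,255))
    line([(-217.5,-45,176),(-217.5,45,176)],(255,255,0))
    th=np.linspace(0,6.3,30); line([(-164+30*np.cos(t),2.7+30*np.sin(t),0) for t in th],(0,0,255))
    line([(-164+30*np.cos(t),108+30*np.sin(t),0) for t in th],(0,255,255))
    cv2.imwrite(f'pics/ov_{n}.png',im)
E
```

```text
scene cup [424. 195.  24.] [430. 203.  15.]
scene mallet [578. 392.  -6.] [560. 371.  15.]
scene yellow [ 584. -182.   31.] [ 599. -175.   15.]
scene purple [ 427. -191.   29.] [ 437. -185.   15.]
scene lid [ 348. -390.   13.] [ 347. -390.   15.]
scene calip [343. 365.  -3.] [332. 348.  15.]
scene cork [415. 493.  21.] [420. 500.  15.]
scene plate [321. -48.  34.] [333. -37.  15.]
scene whtool [ 296. -353.    7.] [ 291. -355.   15.]
scene loop [287. 205.  11.] [284. 201.  15.]
scene knifeend [313. 151.  -1.] [304. 139.  15.]
side cup [418. 181.  23.] [418. 169.  15.]
side yellow [ 588. -142.   27.] [ 591. -164.   15.]
side purple [ 430. -154.   31.] [ 430. -182.   15.]
side plate [321. -31.  35.] [320. -65.  15.]
side loop [290. 222.  10.] [290. 229.  15.]
```

View pics/ov_scene.png

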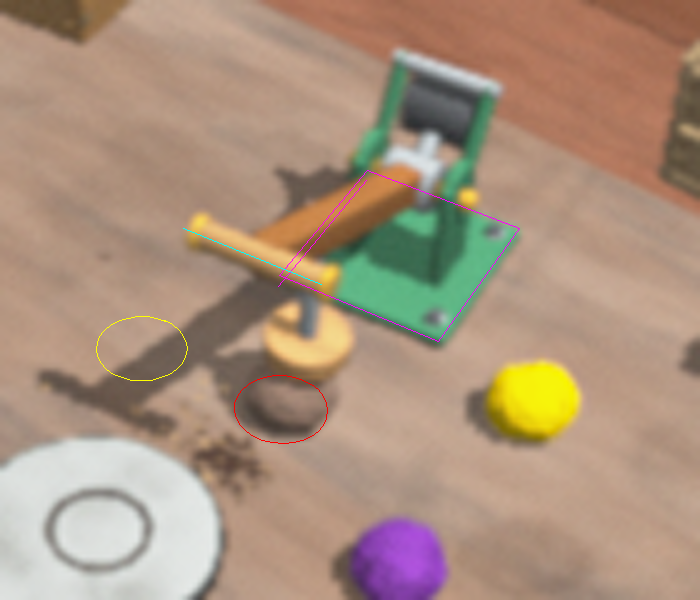

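View pics/ov_side.png

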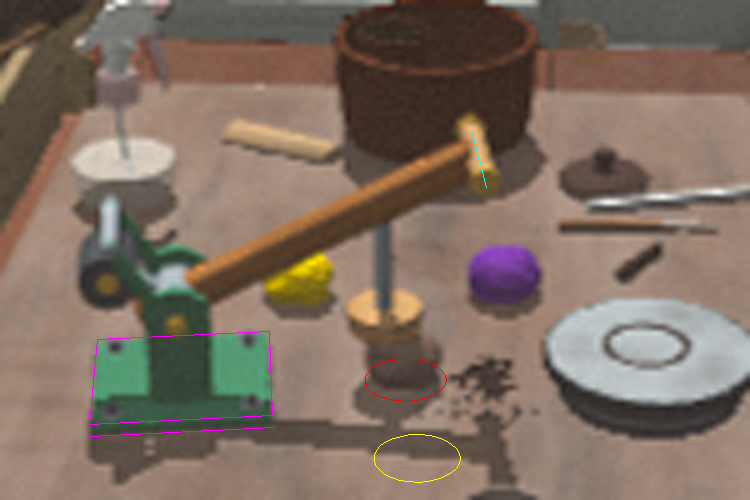

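```bash
python3 -m jog '[[1,60,-10,20,0],[1,110,-50,20,5],[1,150,-100,20,10],[1,170,-150,20,15],[1,180,-205,20,20],[1,190,-260,20,25],[1,195,-315,20,28],[1,195,-370,20,28],[1,195,-425,20,28],[1,195,-425,20,28]]'
```

```text
t: 1.75
tcp_pos: [432.8, 255.5, 273.6]
orientation: [-0.074, 0.997, -0.001, 0.0]
force: [-0.3, 1.8, 0.3]
gripper_width: -0.002
```

```bash
python3 -m jog '[[1,0,-60,0,0],[1,0,-120,0,0],[1,0,-180,0,0],[1,0,-240,0,0],[1,-5,-290,0,0],[1,-10,-317,0,0],[1,-17,-317,-30,0],[1,-17,-317,-60,0],[1,-17,-317,-60,0]]'
python3 - <<'E'
from h import *
print(env.get_obs()['tcp_pos'],env.get_obs()['q'])
for n in ['scene','side']:
    save(cam(n),n+'1')
d=cam('side');cv2.imwrite('pics/s1c.png',cv2.resize(d['image'][90:240,170:350,::-1],None,fx=4,fy=4,interpolation=cv2.INTER_CUBIC))
E
```

```text
t: 2.88
tcp_pos: [415.3, -56.4, 212.2]
orientation: [-0.078, 0.997, 0.0, -0.001]
force: [0.3, -0.8, 0.7]
gripper_width: 0.002
[415.31593615 -56.35832715 212.19280473] [ 0.01769776  0.30746469 -0.02318074  2.31127091  0.0133445   0.52591321
  1.7107034 ]
```

View pics/s1c.png

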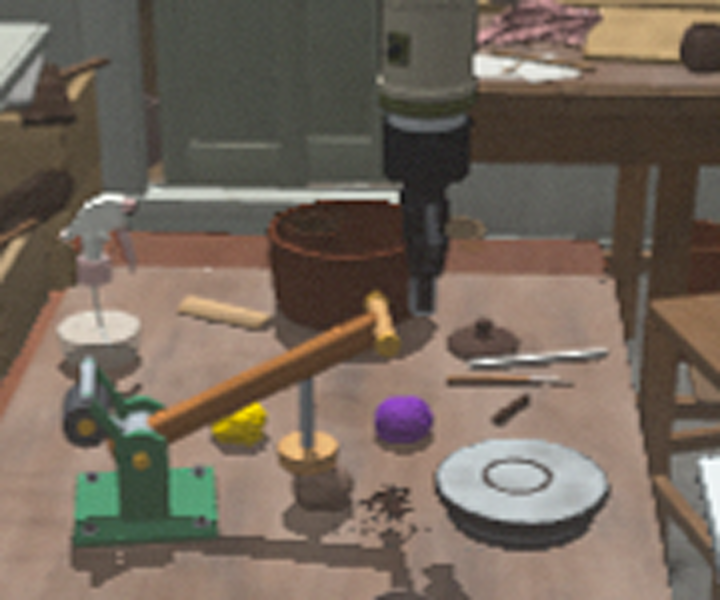

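View pics/scene1.png

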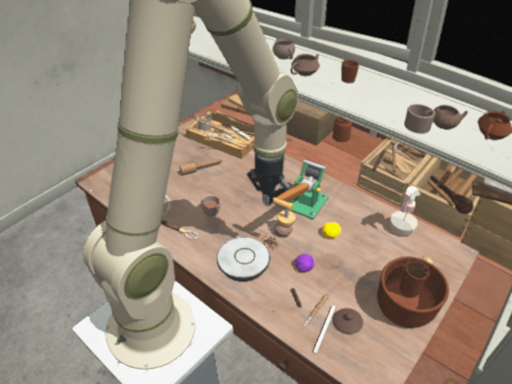

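Side crop: the closed fingertip at (422,310) is clear on the robot's side of the crossbar at (385,322). Next I'll lower it and make contact.

```bash
python3 -m jog '[[1,0,-4,-20,0],[1,0,-4,-32,0],[1,0,-4,-32,0],[1,4,-4,-32,0],[1,8,-3,-32,0],[1,11,-3,-32,0],[1,11,-3,-32,0]]'
python3 - <<'E'
from h import *
d=cam('side');cv2.imwrite('pics/s2c.png',cv2.resize(d['image'][110:210,200:320,::-1],None,fx=6,fy=6,interpolation=cv2.INTER_CUBIC))
E
```

```text
t: 3.9
tcp_pos: [426.9, -60.0, 181.4]
orientation: [-0.077, 0.997, -0.0, 0.0]
force: [-0.3, -0.4, 0.2]
gripper_width: -0.001
```

View pics/s2c.png

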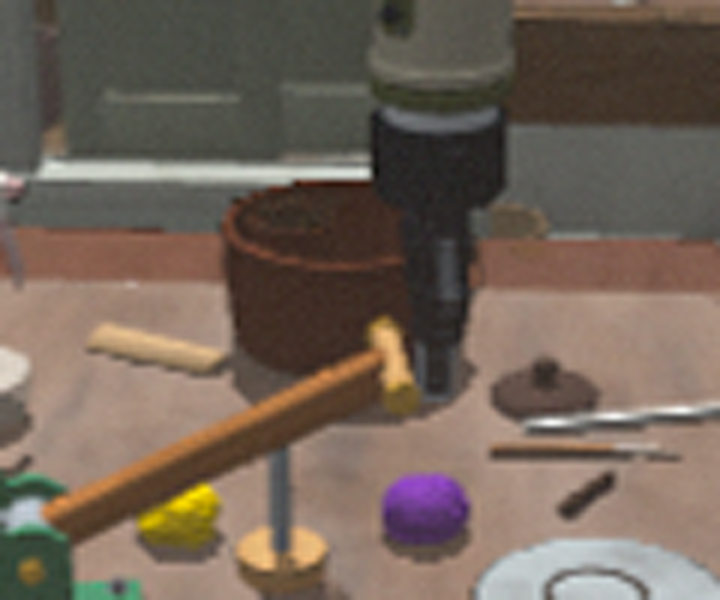

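```bash
python3 -m jog '[[1,4,1,0,0],[1,7,1,2,0],[1,9,1,5,0],[1,11,2,9,0],[1,11,2,9,0]]'
```

```text
t: 4.58
tcp_pos: [435.3, -58.2, 190.1]
orientation: [-0.077, 0.997, 0.0, -0.002]
force: [-6.3, -1.0, 2.4]
gripper_width: -0.001
```

```bash
python3 -m jog '[[1,5,1,6,0],[1,10,1,13,0],[1,16,2,21,0],[1,22,3,29,0],[1,28,4,37,0],[1,35,5,45,0],[1,35,5,45,0]]'
python3 - <<'E'
from h import *
d=cam('side');cv2.imwrite('pics/s3c.png',cv2.resize(d['image'][90:210,180:300,::-1],None,fx=5,fy=5,interpolation=cv2.INTER_CUBIC))
E
```

```text
t: 5.45
tcp_pos: [464.0, -53.5, 234.7]
orientation: [-0.077, 0.997, 0.0, -0.008]
force: [-28.1, 0.4, 21.6]
gripper_width: 0.005
```

View pics/s3c.png

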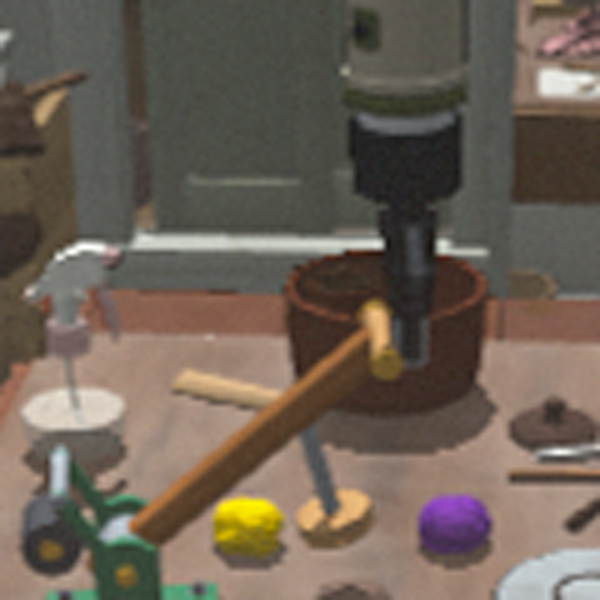

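```bash
python3 -m jog '[[1,0,0,4,0],[1,5,1,11,0],[1,9,1,15,0],[1,14,2,20,0],[1,18,3,24,0],[1,23,3,28,0],[1,28,4,32,0],[1,33,5,36,0],[1,33,5,36,0]]'
python3 - <<'E'
from h import *
d=cam('side');cv2.imwrite('pics/s4c.png',cv2.resize(d['image'][90:210,180:300,::-1],None,fx=5,fy=5,interpolation=cv2.INTER_CUBIC))
E
```

```text
t: 6.62
tcp_pos: [506.4, -47.8, 271.6]
orientation: [-0.078, 0.997, 0.0, 0.001]
force: [-0.4, 0.4, 0.1]
gripper_width: -0.0
```

View pics/s4c.png

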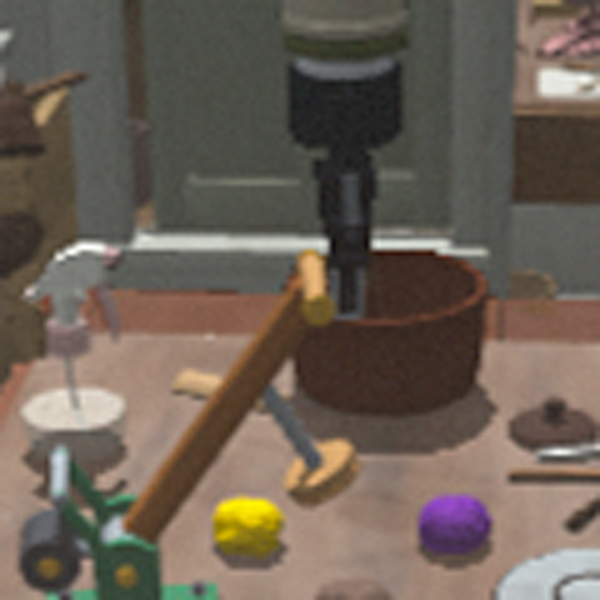

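```bash
python3 -m jog '[[1,6,1,4,0],[1,13,2,8,0],[1,19,3,12,0],[1,25,4,15,0],[1,34,5,20,0],[1,43,7,25,0],[1,52,8,29,0],[1,60,9,32,0],[1,66,10,35,0],[1,66,10,35,0]]'
python3 - <<'E'
from h import *
d=cam('side');cv2.imwrite('pics/s5c.png',cv2.resize(d['image'][90:210,150:270,::-1],None,fx=5,fy=5,interpolation=cv2.INTER_CUBIC))
E
```

```text
t: 7.92
tcp_pos: [571.9, -37.9, 306.3]
orientation: [-0.077, 0.997, 0.0, 0.0]
force: [-0.5, 0.2, 0.2]
gripper_width: -0.001
```

View pics/s5c.png

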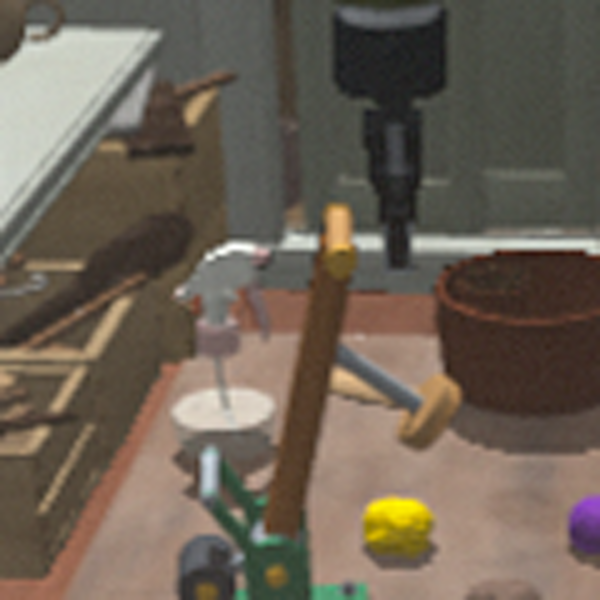

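Side crop: the beam is near vertical, past balance and leaving the finger. Now I'll retreat to the right of the lump, turn the tool, and give the arm time to swing over.

```bash
python3 -m jog '[[0.2,-20,-10,0,-10],[0.2,-40,-30,0,-20],[0.2,-60,-60,0,-30],[0.2,-60,-90,0,-40],[0.2,-60,-110,0,-50],[0.2,-60,-110,0,-60],[0.2,-60,-110,0,-70],[0.2,-60,-110,0,-80],[0.2,-60,-110,0,-90],[0.2,-60,-110,0,-90]]' 20
python3 - <<'E'
from h import *
o=env.get_obs();print(o['q'],o['gripper_width'])
d=cam('wrist');save(d,'w6');save(cam('side'),'side6');save(cam('scene'),'scene6')
E
```

```text
t: 9.22
tcp_pos: [511.2, -147.8, 306.1]
orientation: [0.65, 0.76, -0.0, -0.0]
force: [-0.0, -0.6, 0.8]
gripper_width: 0.397
[-0.12352448  0.31990726  0.39509629  1.99590545 -0.16069171  0.85578108
  0.51558841] 0.3973182792583744
```

View pics/w6.png

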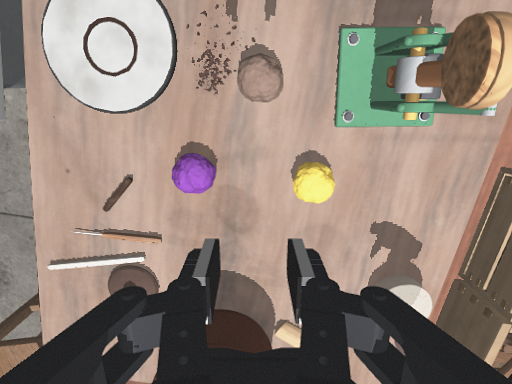

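View pics/side6.png

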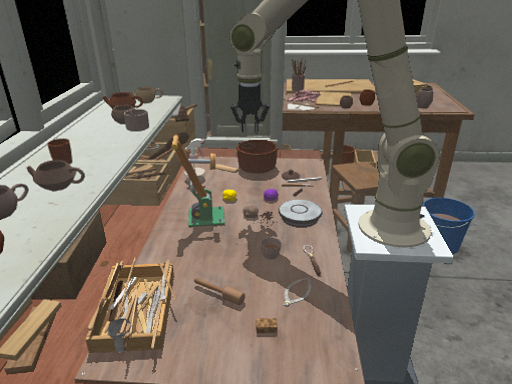

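View pics/scene6.png

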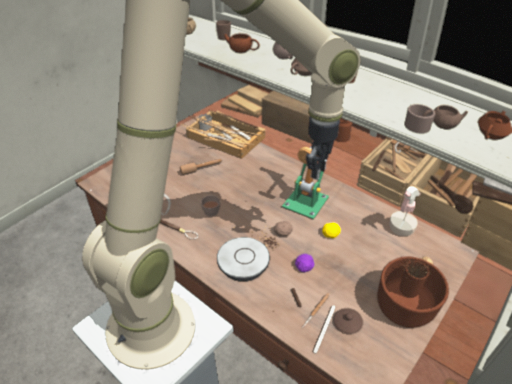

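```bash
cat >> h.py <<'E'
from scipy.spatial.transform import Rotation as R
def wrist():
    o=env.get_obs(); d=cam('wrist'); T=np.eye(4);T[:3,:3]=R.from_quat(o['orientation']).as_matrix();T[:3,3]=o['tcp_pos']
    d['T']=T@d['hand_eye']; return d
def blob(d,lo,hi,roi):
    hsv=cv2.cvtColor(d['image'],cv2.COLOR_RGB2HSV); m=cv2.inRange(hsv,lo,hi); k=np.zeros_like(m); x0,y0,x1,y1=roi; k[y0:y1,x0:x1]=1; m*=k
    c=max(cv2.findContours(m,0,1)[0],key=cv2.contourArea); return c[:,0,:]
E
python3 - <<'E'
from h import *
d=wrist()
c=blob(d,(60,110,40),(90,255,255),(330,15,450,135))
ap=onplane(d,[(340,27),(335,126),(432,126)],10); print(ap.round(1))
for n,(x,y) in {'FL':(340,27),'FR':(335,126)}.items(): print(n)
# lump by depth
ys,xs=np.mgrid[40:105,235:288]; P=depthpts(d,np.c_[xs.ravel(),ys.ravel()]); print('table z',np.median(P[:,2]))
k=P[:,2]-np.percentile(P[:,2],20)>8; L=P[k]; print(k.sum(),L.min(0).round(1),L.max(0).round(1),L.mean(0).round(1))
im=cv2.resize(d['image'][0:140,190:460,::-1],None,fx=2.9,fy=2.9,interpolation=cv2.INTER_CUBIC);cv2.imwrite('pics/w6c.png',im[:,:800])
E
```

```text
Traceback (most recent call last):
  File "h.py", line 26, in blob
    c=max(cv2.findContours(m,0,1)[0],key=cv2.contourArea); return c[:,0,:]
ValueError: max() iterable argument is empty
```

```bash
python3 - <<'E'
from h import *
d=wrist(); save(d,'w7')
print(env.get_obs()['t'],env.get_obs()['tcp_pos'])
ys,xs=np.mgrid[30:110,230:295]; P=depthpts(d,np.c_[xs.ravel(),ys.ravel()]); print('table z',np.median(P[:,2]))
k=P[:,2]-np.percentile(P[:,2],20)>8; L=P[k]; print(k.sum(),L.min(0).round(1),L.max(0).round(1),L.mean(0).round(1))
im=cv2.resize(d['image'][0:140,190:460,::-1],None,fx=2.9,fy=2.9,interpolation=cv2.INTER_CUBIC);cv2.imwrite('pics/w7c.png',im[:,:800])
E
```

```text
9.475 [ 511.43291533 -148.08657475  306.28226693]
table z 1.65750814530017
1795 [476.1 -76.2  11.9] [533.1 -20.5 427.9] [504.  -49.5  36. ]
```

View pics/w7c.png

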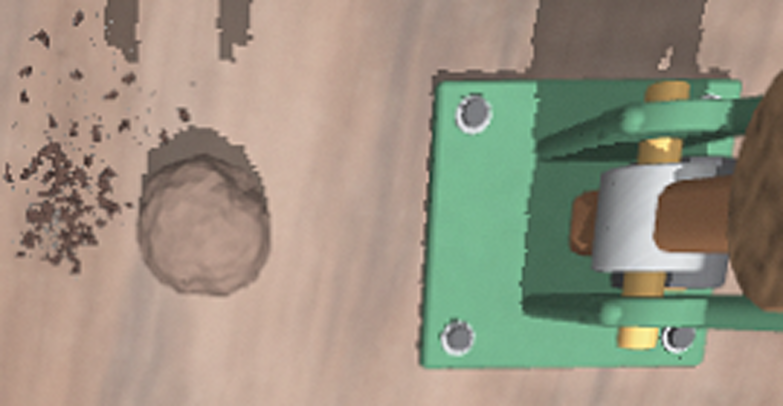

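```bash
python3 - <<'E'
from h import *
d=wrist()
c2p=lambda c:(np.array(c,float)+.5)/2.9-.5+np.array([190,0])
A=onplane(d,c2p([(436,82),(420,366),(703,366),(742,82)]),10); print(A.round(1))
# left edge, front edge
FL,FR,BR,BL=A
f=(FL-FR)[:2]; print('front len',np.linalg.norm(f),'yaw',np.degrees(np.arctan2(-f[0],f[1])), 'right edge yaw',np.degrees(np.arctan2(*(BR-FR)[1::-1])),'left',np.degrees(np.arctan2(*(BL-FL)[1::-1])))
yaw=np.radians(9.0);u=np.array([np.cos(yaw),np.sin(yaw)]);v=np.array([-u[1],u[0]])
o=(FL+FR)[:2]/2+65*u; print('origin',o.round(1))
L=np.array([504.5,-48.5]); 
print('lump press',(L-o)@u,(L-o)@v, 'by ray',onplane(d,c2p([(204,226)]),19)[0].round(1))
for y in (-62,105,110): 
  print(y,(o+((L-o)@u)*u+y*v).round(1))
# purple/yellow
print(onplane(d,[(194,172),(313,182)],25).round(0))
E
```

```text
[[591.2  23.9  10. ]
 [611.4 -91.6  10. ]
 [740.1 -70.6  10. ]
 [719.2  45.7  10. ]]
front len 117.21796833384958 yaw 9.936503635809592 right edge yaw 9.262564309965015 left 9.680980184661642
origin [665.5 -23.7]
lump press -162.8793531067991 0.649575487551754 by ray [504.4 -48.3  19. ]
-62 [ 514.3 -110.4]
105 [488.2  54.6]
110 [487.4  59.5]
[[ 437. -179.   25.]
 [ 596. -168.   25.]]
```

```bash
python3 -m jog '[[0.2,3,38,-60,0],[0.2,3,38,-120,0],[0.2,3,38,-180,0],[0.2,3,38,-230,0],[0.2,3,38,-260,0],[0.2,3,38,-276,0],[0.2,3,38,-276,0]]'
python3 - <<'E'
from h import *
save(wrist(),'w8')
d=cam('side');cv2.imwrite('pics/s8c.png',cv2.resize(d['image'][130:260,170:320,::-1],None,fx=4.5,fy=4.5,interpolation=cv2.INTER_CUBIC))
E
```

```text
t: 10.4
tcp_pos: [514.4, -110.1, 29.8]
orientation: [0.65, 0.76, -0.0, -0.001]
force: [-0.0, -1.0, 0.3]
gripper_width: 0.402
```

View pics/w8.png

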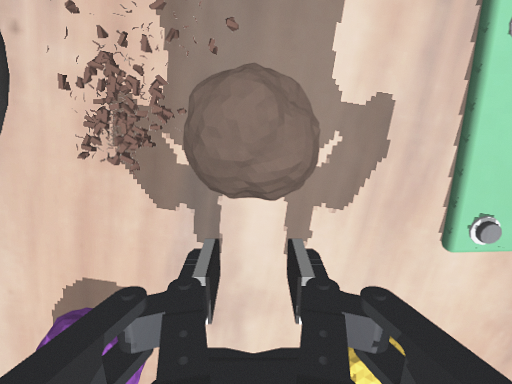

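View pics/s8c.png

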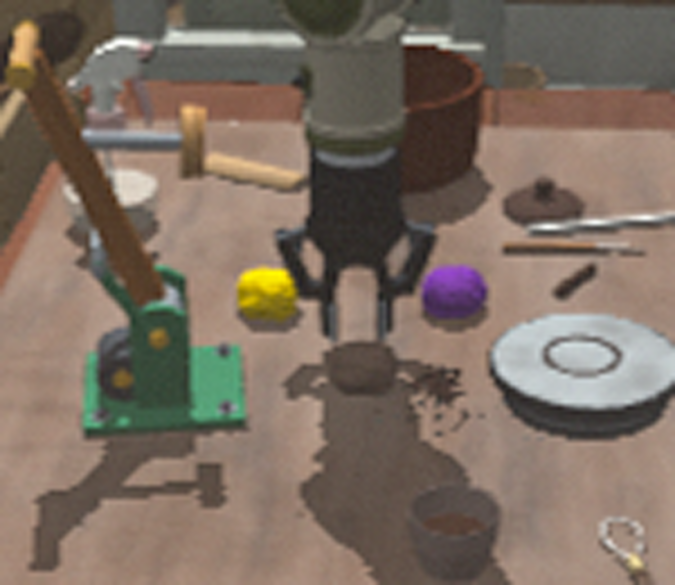

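```bash
python3 -m jog '[[0.2,-1,8,-4,0],[0.2,-3,18,-4,0],[0.2,-4,26,-4,0],[0.2,-6,36,-4,0],[0.2,-7,46,-4,0],[0.2,-9,56,-4,0],[0.2,-10,66,-4,0],[0.2,-12,76,-4,0],[0.2,-13,84,-4,0],[0.2,-13,84,-4,0]]'
python3 - <<'E'
from h import *
d=wrist();save(d,'w9')
yaw=np.radians(9.4);u=np.array([np.cos(yaw),np.sin(yaw)]);v=np.array([-u[1],u[0]]);o=np.array([665.5,-23.7])
t=env.get_obs()['tcp_pos'][:2]; print((t-o)@u,(t-o)@v)
E
```

```text
t: 11.75
tcp_pos: [501.3, -25.1, 26.2]
orientation: [0.65, 0.76, -0.0, -0.0]
force: [-0.2, 0.4, -0.4]
gripper_width: 0.4
-162.16955086048776 24.96328431381313
```

View pics/w9.png

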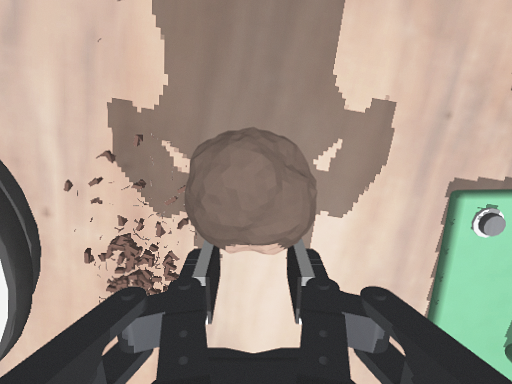

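```bash
python3 -m jog '[[0.2,-1,8,0,0],[0.2,-3,17,0,0],[0.2,-4,26,0,0],[0.2,-5,34,0,0],[0.2,-6,40,0,0],[0.2,-7,44,0,0],[0.2,-7,44,0,0]]'
cat > m.py <<'E'
from h import *
import sys
d=wrist();save(d,sys.argv[1])
yaw=np.radians(9.4);u=np.array([np.cos(yaw),np.sin(yaw)]);v=np.array([-u[1],u[0]]);o=np.array([665.5,-23.7])
t=env.get_obs()['tcp_pos'][:2]; print('tcp',(t-o)@u,(t-o)@v)
ys,xs=np.mgrid[0:384:2,0:512:2]; uv=np.c_[xs.ravel(),ys.ravel()]; P=depthpts(d,uv)
q=np.c_[(P[:,:2]-o)@u,(P[:,:2]-o)@v]
k=(P[:,2]>12)&(P[:,2]<48)&(q[:,1]>60)&(q[:,1]<160)&(abs(q[:,0]+163)<50); print(k.sum(),'lump x range',q[k,0].min(),q[k,0].max(),'y',q[k,1].min(),q[k,1].max(),P[k,2].max())
E
python3 m.py w10
```

```text
t: 12.68
tcp_pos: [494.4, 18.4, 26.3]
orientation: [0.65, 0.76, -0.0, -0.0]
force: [0.7, -0.4, 0.7]
gripper_width: 0.398
tcp -161.90423625127673 69.15518388750564
4224 lump x range -196.69636500372133 -127.47214938544123 y 60.06917191206176 135.70663714155592 47.98958281556297
```

View pics/w10.png

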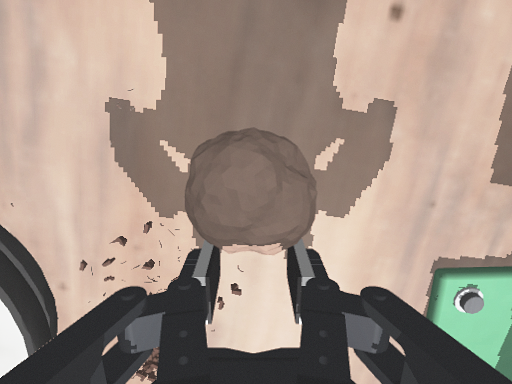

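The lump's far edge is at about 136 mm, so its centre is near 106 mm, which is inside the window. Backing off.

```bash
python3 -m jog '[[0.2,1,-6,0,0],[0.2,4,-25,0,0],[0.2,7,-45,0,0],[0.2,7,-45,40,0],[0.2,7,-45,95,0],[0.2,7,-45,155,0],[0.2,7,-45,210,0],[0.2,7,-45,210,0]]'
python3 m.py w11; python3 - <<'E'
from h import *
save(cam('side'),'side11');d=cam('scene');save(d,'scene11')
E
```

```text
t: 13.72
tcp_pos: [503.2, -27.9, 240.0]
orientation: [0.651, 0.759, 0.003, 0.002]
force: [0.7, 0.8, -0.1]
gripper_width: 0.397
tcp -161.75217356824902 22.98232851827526
617 lump x range -190.68950311295825 -134.34622420653545 y 79.63855597837414 135.59761909782614 40.30484705719829
```

View pics/w11.png

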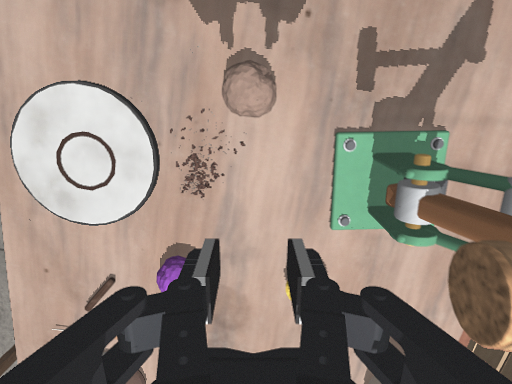

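View pics/side11.png

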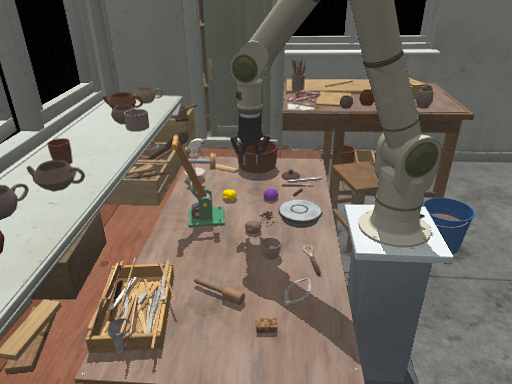

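View pics/scene11.png

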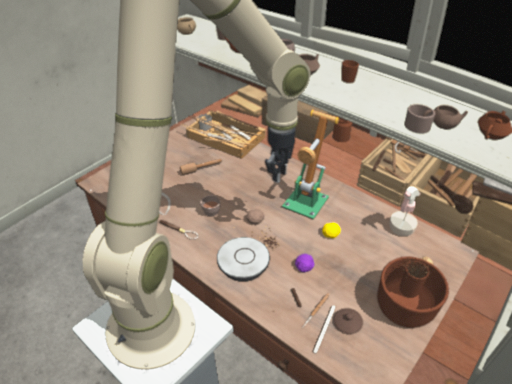

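```bash
python3 -m jog '[[0.2,0,0,10,0],[0.2,0,0,10,0],[0.2,0,0,10,0]]'; python3 - <<'E'
from h import *
d=cam('side');d2=cam('scene')
yaw=np.radians(9.4);u=np.array([np.cos(yaw),np.sin(yaw)]);o=np.array([665.5,-23.7])
for dd,r in ((d,(170,130,188,155)),(d2,(305,105,340,125))):
    x0,y0,x1,y1=r;ys,xs=np.mgrid[y0:y1,x0:x1];P=depthpts(dd,np.c_[xs.ravel(),ys.ravel()])
    k=(P[:,2]>265)&(np.hypot(*(P[:,:2]-o).T)<200); m=P[k].mean(0); x=(m[:2]-o)@u
    print(k.sum(),m.round(),'theta',np.arctan2(m[2]-75,-x)-np.radians(25))
a=cv2.imread('pics/side6.png');b=d['image'][:,:,::-1]; df=cv2.absdiff(a,b).max(2)
for n,(x,y) in {'cup':(271,247),'mallet':(218,291),'cork':(266,325),'lid':(290,174),'calip':(298,290),'arm':(185,160)}.items():
    print(n,(df[y-12:y+12,x-12:x+12]>50).sum())
E
```

```text
t: 14.25
tcp_pos: [501.4, -27.1, 245.9]
orientation: [0.65, 0.76, -0.0, -0.0]
force: [-1.2, 0.4, -0.1]
gripper_width: 0.404
147 [742.   1. 293.] theta 1.483150035100885
213 [743. -14. 297.] theta 1.4719583913069587
cup 68
mallet 0
cork 0
lid 0
calip 297
arm 0
```

```bash
python3 - <<'E'
from h import *
print(env.finish_job())
E
```

```text
the job is handed in; nothing more can be done
None
```

I raised the press arm and slid the clay lump out to the left of the foot. I handed the job in at about 14.4 s.

- **Arm:** With the shut fingertips I pushed the crossbar up from the robot's side until the arm passed its balance point and swung over. My last check gave about 1.48 rad (side camera) and 1.47 rad (scene camera). It looked the same in the side picture after the swing and just before hand-in.
- **Lump:** I slid it left with two half-open fingers, then backed off and lifted clear. It now stands with its centre about 107 mm left of the press's middle and 162 mm in front of the hinge. Its near edge is about 20 mm past the foot line (15 mm if I use its 30 mm radius), and it stands 40 mm high, so it is upright.
- **Robot:** It is clear of everything, with about 1 N left on the tool, which is within sensor noise.
- **Force:** While raising the arm, the tool force reached about 35 N for a moment because I led the crossbar too far forward. I corrected it, and this was at the fingertips rather than the gripper's body.
- **Bystanders:** In the side view, the mallet, cork block and lid had not changed between the arm going up and hand-in. The pixels at the calipers and cup had changed. I put that down to the robot's moving shadow, because the robot never came near them, but I did not re-measure their positions.

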